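# Fill the model's ballast tube to the height tab

## Robot

A 6-joint arm with a two-finger parallel gripper is mounted at the origin on the work surface. World frame = base frame: x ahead of the robot, y to its left, z up, the work surface at z = 0. Lengths are in m, angles in rad, forces in N, time in s.
With the tool pointing down it reaches from about 0.35 to 1 m from the base axis. Payload 7.1 kg.
Tool frame: the origin (TCP) lies midway between the tips of the shut fingers; the grasp point (between the pads) lies 19 mm behind it (arm.grasp_offset is the distance from the TCP to the grasp point, in m); z points along the fingers, y is the line along which they close (so a half turn about z gives the same grasp; the last joint's range is limited). The gripper opens to 85 mm and grips with 20 to 120 N. Pads are 22 mm wide; open, the fingers measure 114 mm over their backs; the gripper's body (76 mm by 85 mm) begins 54 mm behind the grasp point. The pads swing forward as they close: fully open they stand 13 mm farther back than shut.
Start: joints at [-0.019, 0.423, 1.63, -0, 1.089, -0.019], TCP at [0.625, 0, 0.231] pointing down, gripper open.
Joint ranges: [-3, 3], [-0.9, 2.11], [0.09, 2.58], [-1.31, 4.45], [0.11, 2.69], [-2.54, 2.54]. Speed limits (rad/s): [2.39, 2.39, 3.01, 3.14, 3.14, 3.14].

## Interface

Orientations are given as a unit quaternion [w, x, y, z].
In Python, from workcell import read_state, read_camera, arm gives the robot as it stands.
- The arm moves only by the shell command python3 -m jog 'ROWS' [OPENING] [FORCE]. ROWS is text: rows parted by semicolons, each of 4 numbers parted by spaces: the shift along the world's x, y, z in mm, then the turn about the world's z in degrees. In form: dx dy dz roll; .... A call has 1 to 12 rows; each row is the pose to reach, as a shift and turn from the pose commanded when the call began; what a row does not reach only later rows make up. A row lasts 1/8 s, in which the tool goes at most 62.5 mm and 10.7 degrees, less where a joint would pass 70% of its speed; a pose out of reach is approached as far as the arm can. A call with a gripper value outside its range is refused whole. OPENING is the finger opening in mm, from 0 to 85.4, set as the call begins (- or left out, the last holds). The fingers move at their own pace and stop on an object; FORCE is the grip in N (left out, the last holds). Time passes only in rows, so rows that repeat a pose let the fingers close. It gives the time, the measured TCP pose, the force, the opening and the grip force at its end, in the units of the state.
- read_state(): the state, without advancing time (a new reading comes with each control period).
- read_camera(name): name is "scene" or "side" or "wrist"; returns a dict with "pixels" (420x560x3 uint8, blue, green, red), "range_z" (420x560 float32, m along the optical axis (not along the pixel's ray), 0 where there is no reading), "fx", "fy", "cx", "cy" (pixels), "k1" (the pictures are not rectified: a ray, as slopes to the right and down, at radius r is drawn at 1 + k1 r^2 times it, then the intrinsics apply), "R" (3x3) and "t" (3): a world point X has camera coordinates R X + t. Camera axes: x right, y down, z forward; pixel columns grow to the right and rows downward; lengths in m; the calibration is good to about 2 mm. A picture is of the moment at which its call begins.
- arm.finish_job(): hands the job in; it is judged then, once.
The state is a dict: "t": time; "q": joint angles; "qd": joint speeds; "tau": joint torques, N m; "eef_pos": TCP position; "tool_rot": TCP orientation; "contact_force": force on the tool from outside, world axes, zero at the start; "wrist_torque": the same for the moment, N m; "finger_gap": finger opening in m; "gripper_force": force on a finger pad.
Only numpy, scipy, OpenCV 4.12 (cv2) and the standard library are available. Lean on these libraries where they do the work, as an engineer would, in place of code of your own. Each camera call takes 0.05 s, during which the arm holds its last target. There are 200 camera calls.

## Task

Lay loose steel ballast discs (two thicknesses) flat on top of one another in the slotted tube on the desk, starting on its floor, until the top of the stack is level with the black tab on the tube's side: the top face must end between the tab's lower and upper edges, with no disc higher. Any discs will do; leave the spare ones lying on the desk, and do not shift the tab or disturb the other things on the desk.

Things in the scene. Friction and masses are not known exactly. Their poses are not given: they have to be found in the camera images.
- jig: Fixed plastic fixture: round grey base 84 mm across, 10 mm thick, with an upright white tube: bore 53, wall 4, rim 58 mm above its floor (68 above the desk), top 9 mm flared. Two opposite slots, 33 mm wide, rim to floor, open outward, let gripper fingers down on both sides of a disc. Origin: centre of the base's underside, on the tube's axis; z up; slots on its +y and -y sides, walls on +x and -x.
- tube_floor (a point): Centre of the tube's inner floor, on which the first disc lies; 10 mm above the desk. Axes as the fixture's.
- mark (a point): Middle of the height tab, a black block 22 mm wide, 16 mm high (8 mm above and below this point), 12 mm deep, outside the tube's +x wall, 39 mm from the tube's axis. Set each time to another height, this point 26 to 54 mm above the tube's floor; stiff friction holds it there. z up.
- thick_a: Thick plain steel ballast disc, a solid cylinder 48 mm in diameter and 20 mm thick, lying on the desk with the thin disc thin_a on top of it. Origin at the centre of its underside as built, z along its axis.
- thick_b: Thick plain steel ballast disc, a solid cylinder 48 mm in diameter and 20 mm thick, lying on the desk. Origin at the centre of its underside as built, z along its axis.
- thin_a: Thin plain steel ballast disc, a solid cylinder 48 mm in diameter and 10 mm thick, lying on top of thick_a at the start. Origin at the centre of its underside as built, z along its axis.
- thin_b: Thin plain steel ballast disc, a solid cylinder 48 mm in diameter and 10 mm thick, lying on the desk. Origin at the centre of its underside as built, z along its axis.
- thick_a_mid (a point): Centre of the disc thick_a, 10 mm from both faces; z along its axis.
- thick_b_mid (a point): Centre of the disc thick_b, 10 mm from both faces; z along its axis.
- thin_a_mid (a point): Centre of the disc thin_a, 5 mm from both faces; z along its axis.
- thin_b_mid (a point): Centre of the disc thin_b, 5 mm from both faces; z along its axis.
- wheel: Bystander: black rubber model wheel lying flat, 62 mm in diameter, 21 mm high; it does not fit the tube. Origin: centre of its underside.
- jar_a: Bystander: small paint jar, 30 mm in diameter, 50 mm tall, standing about 15 mm from the disc thick_b. Origin: centre of its underside.
- jar_b: Bystander: small paint jar, 30 mm in diameter, 50 mm tall, standing about 15 mm from the disc thin_b. Origin: centre of its underside.
- jar_c: Bystander: small paint jar, 30 mm in diameter, 50 mm tall, standing close to the fixture's base on its -x side. Origin: centre of its underside.
- block: Bystander: wooden block 22 x 45 x 30 mm (its x, y, z) standing beside the disc thick_a. Origin: centre of its underside.
- tape: Bystander: roll of brown tape lying flat, 100 mm outside and 76 mm inside diameter, 25 mm high. Origin: centre of its underside.
- driver: Bystander: screwdriver, 160 mm long, lying along its x axis. Origin near its middle.
- brush: Bystander: brush, 160 mm long, lying along its x axis. Origin near its middle.
Things that resemble listed ones, but are neither listed nor needed, are in the scene too. Leave any red look-alike of the thick_b alone.

How it is judged:
On the way:
1. a disc lies flat on the floor of the tube (((horizontal distance between thick_a_mid and tube_floor below 0.006 m and z of thick_a_mid in the frame of tube_floor below 0.012 m and (angle between thick_a_mid's own z axis and vertical below 0.08 rad or angle between thick_a_mid's own z axis and vertical above 3.06 rad)) or (horizontal distance between thick_b_mid and tube_floor below 0.006 m and z of thick_b_mid in the frame of tube_floor below 0.012 m and (angle between thick_b_mid's own z axis and vertical below 0.08 rad or angle between thick_b_mid's own z axis and vertical above 3.06 rad)) or (horizontal distance between thin_a_mid and tube_floor below 0.006 m and z of thin_a_mid in the frame of tube_floor below 0.007 m and (angle between thin_a_mid's own z axis and vertical below 0.08 rad or angle between thin_a_mid's own z axis and vertical above 3.06 rad)) or (horizontal distance between thin_b_mid and tube_floor below 0.006 m and z of thin_b_mid in the frame of tube_floor below 0.007 m and (angle between thin_b_mid's own z axis and vertical below 0.08 rad or angle between thin_b_mid's own z axis and vertical above 3.06 rad)))), for 0.2 s.
At the end, for the whole second after the job is handed in: A disc flat on the tube floor; the top disc flat (0.08 rad), within 6 mm of the tube axis, its upper face within 8 mm of the tab's middle height (between the tab's edges); no disc at the tube higher; spare discs on the desk or on one another there, centre below 36 mm; all at rest (((z of thick_a_mid in the frame of mark between -0.018 and -0.002 m and horizontal distance between thick_a_mid and tube_floor below 0.006 m and (angle between thick_a_mid's own z axis and vertical below 0.08 rad or angle between thick_a_mid's own z axis and vertical above 3.06 rad)) or (z of thick_b_mid in the frame of mark between -0.018 and -0.002 m and horizontal distance between thick_b_mid and tube_floor below 0.006 m and (angle between thick_b_mid's own z axis and vertical below 0.08 rad or angle between thick_b_mid's own z axis and vertical above 3.06 rad)) or (z of thin_a_mid in the frame of mark between -0.013 and 0.003 m and horizontal distance between thin_a_mid and tube_floor below 0.006 m and (angle between thin_a_mid's own z axis and vertical below 0.08 rad or angle between thin_a_mid's own z axis and vertical above 3.06 rad)) or (z of thin_b_mid in the frame of mark between -0.013 and 0.003 m and horizontal distance between thin_b_mid and tube_floor below 0.006 m and (angle between thin_b_mid's own z axis and vertical below 0.08 rad or angle between thin_b_mid's own z axis and vertical above 3.06 rad))) and ((horizontal distance between thick_a_mid and tube_floor below 0.006 m and z of thick_a_mid in the frame of tube_floor below 0.012 m and (angle between thick_a_mid's own z axis and vertical below 0.08 rad or angle between thick_a_mid's own z axis and vertical above 3.06 rad)) or (horizontal distance between thick_b_mid and tube_floor below 0.006 m and z of thick_b_mid in the frame of tube_floor below 0.012 m and (angle between thick_b_mid's own z axis and vertical below 0.08 rad or angle between thick_b_mid's own z axis and vertical above 3.06 rad)) or (horizontal distance between thin_a_mid and tube_floor below 0.006 m and z of thin_a_mid in the frame of tube_floor below 0.007 m and (angle between thin_a_mid's own z axis and vertical below 0.08 rad or angle between thin_a_mid's own z axis and vertical above 3.06 rad)) or (horizontal distance between thin_b_mid and tube_floor below 0.006 m and z of thin_b_mid in the frame of tube_floor below 0.007 m and (angle between thin_b_mid's own z axis and vertical below 0.08 rad or angle between thin_b_mid's own z axis and vertical above 3.06 rad))) and (z of thick_a_mid in the frame of mark below -0.002 m or horizontal distance between thick_a_mid and tube_floor above 0.06 m) and (z of thick_b_mid in the frame of mark below -0.002 m or horizontal distance between thick_b_mid and tube_floor above 0.06 m) and (z of thin_a_mid in the frame of mark below 0.003 m or horizontal distance between thin_a_mid and tube_floor above 0.06 m) and (z of thin_b_mid in the frame of mark below 0.003 m or horizontal distance between thin_b_mid and tube_floor above 0.06 m) and (horizontal distance between thick_a_mid and tube_floor below 0.006 m or height (world z) of thick_a_mid below 0.036 m) and (horizontal distance between thick_b_mid and tube_floor below 0.006 m or height (world z) of thick_b_mid below 0.036 m) and (horizontal distance between thin_a_mid and tube_floor below 0.006 m or height (world z) of thin_a_mid below 0.036 m) and (horizontal distance between thin_b_mid and tube_floor below 0.006 m or height (world z) of thin_b_mid below 0.036 m) and linear speed of each of thick_a, thick_b, thin_a, thin_b below 0.02 m/s); the robot touches nothing.
It fails at once if the height tab is shifted by more than 4 mm (distance of mark from where it was at the start of the episode above 0.004 m).
It fails at once if a bystander is pushed more than 30 mm from its place (distance of any of wheel, jar_a, jar_b, jar_c, block, tape, driver, brush from where it was at the start of the episode above 0.03 m).
It fails at once if a paint jar is tipped over (angle between any of jar_a, jar_b, jar_c's own z axis and vertical above 0.6 rad).
It also fails if it takes over 72 s, if anything falls off the work surface, if the arm or the gripper's body presses on something with over 40 N, if the wrist force passes 120 N, or if a joint passes its speed limit or range.

## Working session

There is one attempt and no reset: what is moved stays moved. The work goes in short steps, Python scripts to look and compute and a shell command to move; the robot and the scene stay as the last step left them, time stands still between calls to the robot, and variables do not carry over. Pictures are saved under pics/ and viewed, at most 10 in all, crops included, and the job is handed in when it is done.

```bash
ls; mkdir -p pics; cat > h.py <<'E'
import numpy as np, cv2
from workcell import read_state, read_camera, arm
def rays(c,uv):
    K=np.array([[c["fx"],0,c["cx"]],[0,c["fy"],c["cy"]],[0,0,1.]])
    d=((np.atleast_2d(uv)-[c["cx"],c["cy"]])/[c["fx"],c["fy"]]).astype(float)
    s=d.copy()
    for _ in range(20): s=d/(1+c["k1"]*(s**2).sum(1,keepdims=True))
    return np.c_[s,np.ones(len(s))]
def world(c,uv,z=None):
    """depth-based if z None, otherwise plane intersection"""
    uv=np.atleast_2d(uv); r=rays(c,uv); R=np.array(c["R"]);t=np.array(c["t"])
    if z is None:
        dz=np.array([c["range_z"][int(v),int(u)] for u,v in uv]); return (r*dz[:,None]-t)@R
    C=-R.T@t; D=r@R
    return C+D*((z-C[2])/D[:,2])[:,None]
def cloud(c):
    h,w=c["range_z"].shape; u,v=np.meshgrid(np.arange(w),np.arange(h))
    P=world(c,np.c_[u.ravel(),v.ravel()]).reshape(h,w,3); P[c["range_z"]==0]=np.nan
    return P
E
python3 - <<'E'
from h import *
import pickle
for n in ("scene","side"):
    c=read_camera(n); pickle.dump(c,open(n+".pkl","wb")); cv2.imwrite(f"pics/{n}0.png",c["pixels"])
    print(n,-np.array(c["R"]).T@c["t"],c["fx"],c["k1"],(c["range_z"]>0).mean())
E
```

```text
pics
scene [ 1.00877068 -0.13326184  0.75307407] 391.6295928751771 -0.112290609663107 0.9962117346938776
side [0.07836785 0.7408257  0.54588439] 428.72807943293407 -0.11754918575865766 0.9961054421768708
```

View pics/scene0.png

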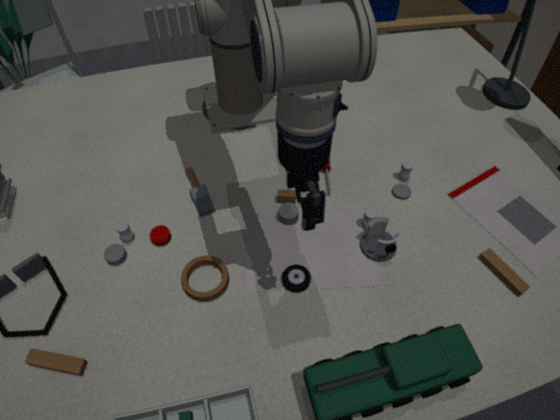

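View pics/side0.png

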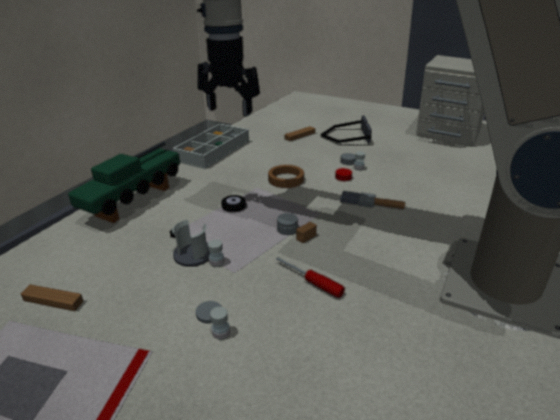

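The scene picture shows the tube at (378,240), a stack at (288,212) beside the block at (286,196), single discs at (402,190) and (115,255), and the red decoy at (160,235). In the side picture the tube is at (190,243), with the dark tab at about (174,234). Next I'll measure with depth and look closer.

```bash
cat > m.py <<'E'
from h import *
import pickle
def fitc(xy,r):
    from scipy.optimize import least_squares
    return least_squares(lambda p:np.hypot(*(xy-p).T)-r,xy.mean(0)).x
if __name__=="__main__":
    S={n:pickle.load(open(n+".pkl","rb")) for n in("scene","side")}
    reg={"scene":{"A":(288,212,16),"near":(402,190,13),"far":(115,255,15),"red":(160,235,13),"jarfar":(125,230,12),"jarnear":(405,172,12),"block":(286,196,12)},
     "side":{"A":(287,223,14),"near":(208,311,15),"far":(347,158,10),"jarnear":(220,318,18),"jarfar":(359,161,10)}}
    for n,c in S.items():
        P=cloud(c)
        for k,(u,v,r) in reg[n].items():
            q=P[v-r:v+r+1,u-r:u+r+1].reshape(-1,3); 
            d=q[q[:,2]>.006]; h,e=np.histogram(d[:,2],np.arange(.0,.08,.004))
            print(n,k,"c",P[v,u].round(3),h, )
    a=cv2.resize(S["scene"]["pixels"][195:270,335:425],None,fx=4.4,fy=4.4,interpolation=cv2.INTER_CUBIC)
    b=cv2.resize(S["side"]["pixels"][205:280,150:240],None,fx=4.4,fy=4.4,interpolation=cv2.INTER_CUBIC)
    cv2.imwrite("pics/jig.png",np.hstack([a,b]))
E
python3 m.py
```

```text
scene A c [0.476 0.025 0.033] [  0  18  45  36  31  38  52 244  18   0   0   0   0   0   0   0   0   0
   0]
scene near c [0.465 0.328 0.012] [  0  18 194  30   5   0   0   0   0   0   0   0   0   0   0   0   0   0
   0]
scene far c [ 0.487 -0.376  0.018] [  0  19  27  35 167 152   1   0   0   0   0   0   0   0   0   0   0   0
   0]
scene red c [ 0.459 -0.272  0.021] [  0  13  20  23 198 103   0   0   0   0   0   0   0   0   0   0   0   0
   0]
scene jarfar c [ 0.446 -0.344  0.048] [ 0  5 14 16 20 22 10 12  5 15 15 26 87  1  0  0  0  0  0]
scene jarnear c [0.428 0.348 0.034] [ 0  6 28 14 22 18 12 11  7 14 11 20 63  1  0  0  0  0  0]
scene block c [0.425 0.034 0.029] [  0  10  23  14  20  20  27 200  11   0   0   0   0   0   0   0   0   0
   0]
side A c [0.456 0.044 0.032] [  0  18  29  40  36  50  43  99 143   0   0   0   0   0   0   0   0   0
   0]
side near c [0.457 0.331 0.013] [  0  19 208  92   0   2   3  10  10  19  25  23 104  49   0   0   0   0
   0]
side far c [ 0.473 -0.364  0.021] [ 0 14 18 24 33 77  5  4  3  4  5  2 10  0  0  0  0  0  0]
side jarnear c [0.404 0.364 0.051] [  0  19 169 105  34  49  39  27  12  26  31  31 119  55   0   0   0   0
   0]
side jarfar c [ 0.428 -0.34   0.031] [ 0 12 18 18 23 51 14 11  9 13 13 11 37  4  0  0  0  0  0]
```

View pics/jig.png

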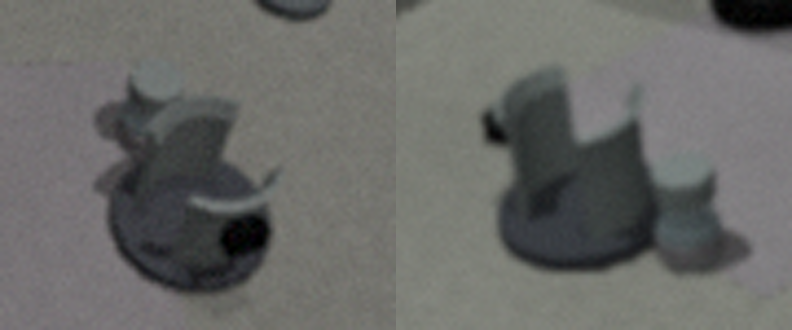

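The crop shows the tube with its slots along the visible gap. The black tab is on the lower-right wall in the scene view (about (391,248)) and on the left wall in the side view (about (172,232)). jar_c is on the opposite side.

```bash
cat > m2.py <<'E'
from m import *
S={n:pickle.load(open(n+".pkl","rb")) for n in("scene","side")}
C={n:cloud(c) for n,c in S.items()}
def near(n,x,y,r,z0,z1):
    P=C[n].reshape(-1,3); m=(np.hypot(P[:,0]-x,P[:,1]-y)<r)&(P[:,2]>z0)&(P[:,2]<z1); return P[m],m
for n in C:
    for k,x,y,z in(("A",.47,.03,.03),("thin",.465,.33,.01),("far",.487,-.37,.02),("red",.459,-.272,.02),("jfar",.44,-.345,.05),("jnear",.41,.355,.05)):
        p,_=near(n,x,y,.045,z-.004,z+.005)
        for _ in range(5):
            o=np.median(p[:,:2],0) if _==0 else p[np.hypot(*(p[:,:2]-o).T)<.03][:,:2].mean(0); 
        q=p[np.hypot(*(p[:,:2]-o).T)<.03]; print(n,k,o.round(4),np.median(q[:,2]).round(4),len(q))
    c=S[n]; u,v={"scene":(391,248),"side":(172,232)}[n]
    P=C[n]; g=c["pixels"].max(2); w=np.s_[v-12:v+13,u-12:u+13]
    d=(g[w]<30); T=P[w][d]; print(n,"tab",d.sum(),T.mean(0).round(4),np.percentile(T,[3,25,50,75,97],axis=0).round(3).tolist())
    x,y=T[:,:2].mean(0)
    # tube rim & base
    q,_=near(n,x,y,.11,.060,.072); print(" rim",len(q),np.percentile(q,[2,50,98],axis=0).round(3).tolist())
    np.save(n+"_rim.npy",q)
E
python3 m2.py
python3 - <<'E'
from m import *
S=pickle.load(open("side.pkl","rb"));g=S["pixels"].max(2)[220:246,164:182];print(g)
S=pickle.load(open("scene.pkl","rb"));g=S["pixels"].max(2)[238:260,382:402];print(g)
E
```

```text
scene A [0.4701 0.0275] 0.03 272
scene thin [0.464  0.3274] 0.0102 216
scene far [ 0.4803 -0.3783] 0.0199 320
scene red [ 0.454  -0.2735] 0.0196 301
scene jfar [ 0.4359 -0.3503] 0.0491 107
scene jnear [0.4191 0.3546] 0.0491 80
scene tab 79 [0.6383 0.205  0.0505] [[0.63, 0.197, 0.022], [0.635, 0.199, 0.048], [0.639, 0.205, 0.054], [0.642, 0.21, 0.055], [0.644, 0.216, 0.056]]
 rim 173 [[0.565, 0.179, 0.06], [0.576, 0.204, 0.067], [0.632, 0.229, 0.07]]
side A [0.4635 0.0291] 0.0322 229
side thin [0.4639 0.3303] 0.0114 319
side far [ 0.475  -0.3745] 0.0211 94
side red [ 0.447  -0.2717] 0.0207 127
side jfar [ 0.4304 -0.3475] 0.0509 46
side jnear [0.4126 0.3569] 0.0513 194
side tab 10 [0.632 0.217 0.048] [[0.628, 0.216, 0.045], [0.63, 0.216, 0.046], [0.632, 0.217, 0.047], [0.634, 0.217, 0.05], [0.636, 0.218, 0.052]]
 rim 196 [[0.562, 0.181, 0.061], [0.616, 0.206, 0.068], [0.626, 0.229, 0.071]]
[[131 129 127 124 123 126 126 124 129 127 130 130 132 132 130 125 125 127]
 [128 128 126 124 123 125 125 124 128 126 132 133 128 130 125 125 117 110]
 [130 129 125 127 125 127 124 128 127 130 126 127
[... 2922 characters left out ...]
 118 118
  117 118]
 [ 55  61  57  42  27   1  18  18  18  34  38  43  56  80 108 119 113 116
  119 116]
 [ 52  59  56  49  40  25  33  42  41  58  63  52  65  95 112 114 116 115
  111 117]
 [ 54  51  50  50  43  32  46  52  61  57  56  55  72 100 109 116 115 114
  109 112]
 [ 45  45  38  37  35  34  45  60  58  55  54  62  91 109 116 115 116 116
  116 116]
 [ 32  33  32  33  39  43  53  57  57  55  67  85 111 113 114 122 117 118
  117 116]
 [ 37  25  38  30  50  57  58  47  45  56  87 106 116 112 114 118 119 115
  113 118]
 [ 41  53  48  51  49  52  52  46  57  79 107 119 114 119 113 119 114 117
  118 115]
 [ 50  47  49  42  42  59  57  69  84 103 113 116 114 117 118 120 114 116
  112 117]]
```

```bash
python3 -m jog '-60 0 30 0;-120 15 60 0;-150 28 60 0;-150 28 60 0;-150 28 60 0' 85; cat > w.py <<'E'
import sys
from h import *
import pickle
c=read_camera("wrist"); n=sys.argv[1]; pickle.dump(c,open(n+".pkl","wb")); cv2.imwrite(f"pics/{n}.png",c["pixels"])
s=read_state(); print(s["t"],s["eef_pos"],s["tool_rot"],"cam",(-np.array(c["R"]).T@c["t"]).round(4)); print(np.array(c["R"]).round(3))
E
python3 w.py wA; python3 -m jog '50 70 0 0;90 120 0 0;130 172 0 0;130 172 0 0;130 172 0 0;130 172 0 0'; python3 w.py wJ
python3 - <<'E'
import cv2,numpy as np
a,b=cv2.imread("pics/wA.png"),cv2.imread("pics/wJ.png")
cv2.imwrite("pics/wAJ.png",cv2.resize(np.hstack([a,b]),(800,300),interpolation=cv2.INTER_AREA))
E
```

```text
t: 0.72
eef_pos: [0.4756, 0.028, 0.2915]
tool_rot: [0.0, 0.707, 0.707, 0.0]
contact_force: [-0.1, 0.2, 0.2]
finger_gap: 0.0852
gripper_force: 0.0
0.775 [0.47582597 0.02785543 0.29125023] [1.81520102e-04 7.07135843e-01 7.07077686e-01 1.09293382e-04] cam [0.4763 0.0962 0.435 ]
[[ 1.     0.     0.001]
 [-0.    -0.963  0.269]
 [ 0.001 -0.269 -0.963]]
t: 1.52
eef_pos: [0.6048, 0.1993, 0.2902]
tool_rot: [-0.0, 0.707, 0.707, -0.001]
contact_force: [0.4, -0.1, 0.2]
finger_gap: 0.0849
gripper_force: 0.0
1.575 [0.60465446 0.19898538 0.29065484] [-2.31623245e-04  7.07397231e-01  7.06815810e-01 -7.16739716e-04] cam [0.606  0.2675 0.4338]
[[ 1.    -0.    -0.002]
 [ 0.    -0.963  0.27 ]
 [-0.002 -0.27  -0.963]]
```

View pics/wAJ.png

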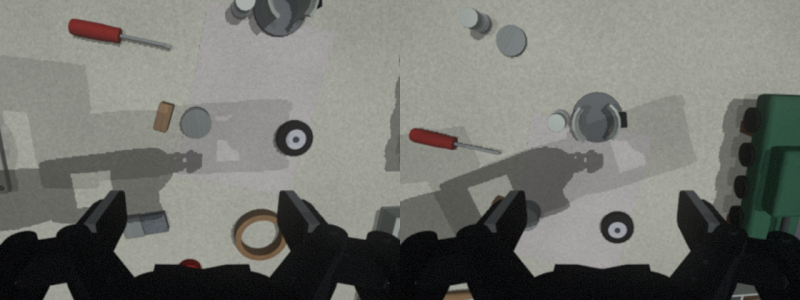

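The left picture (wrist at A) shows the stack at full-size pixel (273,171) and the block at (230,164). The right one shows the jig at (277,165), its tab at (313,165), jar_c at (220,170), thin_b at (155,57) and jar_b at (107,28).

```bash
cat > m3.py <<'E'
from m import *
def disc(n,x,y,z,r=.024):
    c=pickle.load(open(n+".pkl","rb")); P=cloud(c).reshape(-1,3)
    o=np.array([x,y])
    for _ in range(8):
        q=P[(np.hypot(*(P[:,:2]-o).T)<r+.004)&(abs(P[:,2]-z)<.0045)]; o=q[:,:2].mean(0)
    (cx,cy),rr=cv2.minEnclosingCircle(q[:,:2].astype(np.float32)*1000)
    print(n,o.round(4),"encl",round(cx,1),round(cy,1),round(rr,1),"z",np.median(q[:,2]).round(4),len(q)); return o
if __name__=="__main__":
    disc("wA",.468,.028,.03); disc("wJ",.464,.328,.01); disc("wJ",.415,.355,.05,.015)
    c=pickle.load(open("wJ.pkl","rb")); P=cloud(c); F=P.reshape(-1,3)
    b=F[(np.hypot(F[:,0]-.6,F[:,1]-.205)<.06)&(abs(F[:,2]-.01)<.003)]
    hull=cv2.convexHull(b[:,:2].astype(np.float32))[:,0].astype(float); o=fitc(hull,.042)
    print("base",o,np.hypot(*(hull-o).T).round(4)); 
    rim=F[(np.hypot(*(F[:,:2]-o).T)<.05)&(F[:,2]>.062)&(F[:,2]<.074)]
    d=rim[:,:2]-o; a=np.degrees(np.arctan2(d[:,1],d[:,0])); rr=np.hypot(*d.T)
    print("rim z",np.median(rim[:,2]),"r",np.percentile(rr,[5,50,95]).round(4))
    print(np.histogram(a,np.arange(-180,181,10))[0])
    R_=a[abs(a)<90];L_=a[abs(a)>90]%360; print("ang",np.percentile(R_,[1,99]),np.percentile(L_,[1,99]))
    print("rimfit",__import__("scipy.optimize").optimize.least_squares(lambda p:np.hypot(*(rim[:,:2]-p[:2]).T)-p[2],[*o,.03],loss="soft_l1",f_scale=.001).x)
    g=c["pixels"].max(2); T=P[150:185,300:325][(g[150:185,300:325]<35)]; T=T[T[:,2]>.03]; print("tab",len(T),T.mean(0),np.percentile(T,[3,50,97],axis=0).round(4))
E
python3 m3.py
```

```text
wA [0.468 0.027] encl 468.0 26.6 24.0 z 0.0309 1384
wJ [0.4636 0.3271] encl 463.2 327.5 24.2 z 0.011 1491
wJ [0.4181 0.3547] encl 416.9 354.9 14.8 z 0.0507 649
base [0.59503636 0.20469162] [0.0439 0.0442 0.0439 0.044  0.0434 0.0435 0.0428 0.0426 0.0424 0.0423
 0.0421 0.0418 0.0415 0.0412 0.0412 0.0412 0.041  0.0407 0.0402 0.0404
 0.0547 0.0453 0.0413 0.0413 0.042  0.0424 0.0424 0.0427 0.0427 0.0427
 0.0436]
rim z 0.06810176155141773 r [0.0261 0.0312 0.0364]
[40 38 38 38 42 40  4  0  0  0  0  0  0 15 42 44 43 43 42 38 42 40 41  9
  0  0  0  0  0  0  0 39 37 37 37 36]
ang [-42.32877262  51.03644386] [131.53294073 239.39462424]
rimfit [0.59761924 0.20476629 0.03112136]
tab 7 [0.63593764 0.21297106 0.05524241] [[0.6342 0.2078 0.0546]
 [0.6365 0.2131 0.0552]
 [0.6374 0.2182 0.0562]]
```

```bash
cat > jig.py <<'E'
from m import *
import sys
from scipy.optimize import least_squares
c=pickle.load(open(sys.argv[1]+".pkl","rb")); F=cloud(c).reshape(-1,3); o=np.array([.5976,.2048])
zr=float(sys.argv[2]) if len(sys.argv)>2 else .062
rim=F[(np.hypot(*(F[:,:2]-o).T)<.045)&(F[:,2]>zr)&(F[:,2]<.074)]
o=least_squares(lambda p:np.hypot(*(rim[:,:2]-p[:2]).T)-p[2],[*o,.03],loss="soft_l1",f_scale=.001).x; print("rimfit",o,len(rim))
d=rim[:,:2]-o[:2]; a=np.degrees(np.arctan2(d[:,1],d[:,0]))
for A in(a[abs(a)<90],a[abs(a)>90]%360): print(np.percentile(A,[1,99]),A.mean(),np.percentile(A,[1,99]).mean())
E
python3 jig.py wJ; python3 -m jog '0 0 0 10;0 0 0 20;0 0 0 30;0 0 0 40;-10 0 0 50;-20 0 0 60;-30 0 0 70;-30 0 0 80;-30 0 0 90;-30 0 0 94.5;-30 0 0 94.5;-30 0 0 94.5' ; python3 w.py wJ2; python3 jig.py wJ2
```

```text
rimfit [0.59761924 0.20476629 0.03112136] 825
[-45.62998628  54.41590748] 3.8904052081612637 4.392960599791422
[135.04319108 235.53533725] 185.97071878471203 185.28926416595664
t: 3.08
eef_pos: [0.5749, 0.1994, 0.2915]
tool_rot: [0.0, -0.038, 0.999, -0.0]
contact_force: [1.2, 0.1, 0.5]
finger_gap: 0.0849
gripper_force: 0.0
3.125 [0.57489433 0.19955502 0.29147676] [ 5.88164294e-05 -3.83082460e-02  9.99265968e-01  8.70185149e-06] cam [0.5076 0.194  0.4351]
[[-0.076  0.997  0.   ]
 [ 0.96   0.073  0.27 ]
 [ 0.269  0.021 -0.963]]
rimfit [0.59682075 0.20418722 0.03119278] 785
[-44.46354571  54.35070553] 5.19997539276646 4.943579913561724
[134.53769245 235.11556666] 184.16680882344227 184.82662955239252
```

```bash
python3 -m jog '-35 -58 0 0;-71 -115 0 0;-107 -173 -50 0;-107 -173 -100 0;-107 -173 -150 0;-107 -173 -190 0;-107 -173 -215 0;-107 -173 -230 0;-107 -173 -230 0' 66; python3 -m jog '0 0 -15 0;0 0 -30 0;0 0 -41 0;0 0 -41 0;0 0 -41 0'; python3 -m jog '0 0 0 0;0 0 0 0;0 0 0 0;0 0 0 0;0 0 0 0' 40 40
```

```text
t: 4.25
eef_pos: [0.4676, 0.027, 0.0608]
tool_rot: [-0.001, -0.039, 0.999, -0.0]
contact_force: [-0.1, -1.0, 0.5]
finger_gap: 0.0662
gripper_force: 0.0
t: 4.88
eef_pos: [0.4681, 0.027, 0.0203]
tool_rot: [-0.0, -0.039, 0.999, -0.0]
contact_force: [0.1, 0.1, -0.9]
finger_gap: 0.0659
gripper_force: 0.0
t: 5.5
eef_pos: [0.4683, 0.027, 0.0211]
tool_rot: [0.0, -0.039, 0.999, -0.0]
contact_force: [-0.9, 0.5, 5.9]
finger_gap: 0.0458
gripper_force: 40.0
```

```bash
python3 -m jog '0 0 10 0;0 0 30 0;0 0 70 0;0 0 100 0;0 0 100 0;0 0 100 0' - 60; python3 w.py wG
python3 - <<'E'
from h import *
c=read_camera("side"); P=c["pixels"][150:260,240:360]
w=cv2.imread("pics/wG.png")[100:420,80:480]
cv2.imwrite("pics/g1.png",np.hstack([w,cv2.resize(P,(349,320),interpolation=cv2.INTER_CUBIC)]))
E
```

```text
t: 6.25
eef_pos: [0.4675, 0.027, 0.1201]
tool_rot: [-0.0, -0.039, 0.999, 0.0]
contact_force: [-0.2, 1.5, -1.4]
finger_gap: 0.0449
gripper_force: 61.6
6.3 [0.46719229 0.02700027 0.11962624] [-7.40279227e-04 -3.92580765e-02  9.99228830e-01  3.51060494e-06] cam [0.4004 0.0215 0.2637]
[[-0.078  0.997  0.   ]
 [ 0.96   0.075  0.27 ]
 [ 0.269  0.022 -0.963]]
```

View pics/g1.png

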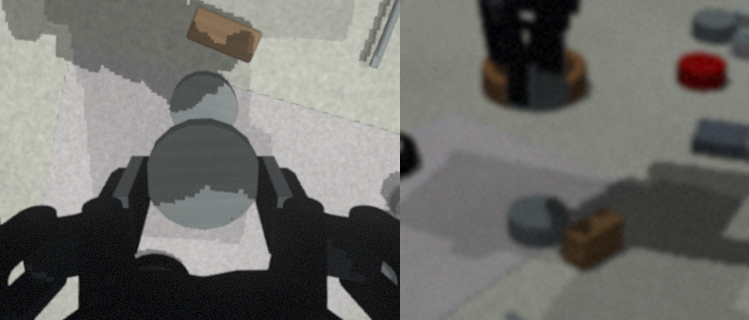

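The wrist crop shows thin_a held between the pads, centred at about full-image (283,273). thick_a is still on the desk at about (283,202), next to the block. I'll check the tilt and offset of the held disc.

```bash
cat > held.py <<'E'
from m import *
import sys
c=pickle.load(open(sys.argv[1]+".pkl","rb")); s=read_state(); e=np.array(s["eef_pos"])
P=cloud(c)[190:340,205:360].reshape(-1,3); g=c["pixels"][190:340,205:360].max(2).ravel()
q=P[(np.hypot(*(P[:,:2]-e[:2]).T)<.03)&(P[:,2]>e[2]-.02)&(P[:,2]<e[2]+.03)&(g>45)]
for _ in range(4):
    A=np.c_[q[:,:2]-e[:2],np.ones(len(q))]; k=np.linalg.lstsq(A,q[:,2],rcond=None)[0]; r=q[:,2]-A@k; q=q[abs(r)<.003]
(cx,cy),rr=cv2.minEnclosingCircle((q[:,:2]-e[:2]).astype(np.float32)*1000)
print(len(q),"tilt x,y",k[:2].round(3),"top-TCP",k[2].round(4),"resid",r.std().round(4),"offset mean",((q[:,:2].mean(0)-e[:2])*1000).round(1),"encl",round(cx,1),round(cy,1),round(rr,1))
E
python3 held.py wG; python3 - <<'E'
import sys; sys.path.insert(0,'.')
from m3 import *
disc("wG",.468,.027,.02)
E
```

```text
9790 tilt x,y [0.002 0.001] top-TCP 0.1297 resid 0.0007 offset mean [-1.6 -0.3] encl -4.6 -0.3 28.8
wG [0.4607 0.0272] encl 466.6 27.5 24.0 z 0.021 2657
```

```bash
python3 -m jog '40 55 0 0;85 115 0 0;120 165 0 0;130 177 0 0;130 177 0 0;130 177 -20 0;130 177 -40 0;130 177 -50 0;130 177 -56 0;130 177 -56 0'; python3 w.py wT1; python3 -c "
import cv2;cv2.imwrite('pics/t1.png',cv2.imread('pics/wT1.png')[100:420,80:480])"
```

```text
t: 7.6
eef_pos: [0.5978, 0.2037, 0.0639]
tool_rot: [-0.0, -0.039, 0.999, -0.0]
contact_force: [-0.3, -0.4, -1.6]
finger_gap: 0.0449
gripper_force: 61.7
7.65 [0.59817882 0.20395691 0.06447214] [ 1.45550325e-04 -3.91490699e-02  9.99233369e-01  5.27107956e-05] cam [0.5307 0.1983 0.2075]
[[-0.078  0.997  0.   ]
 [ 0.96   0.075  0.269]
 [ 0.268  0.021 -0.963]]
```

View pics/t1.png

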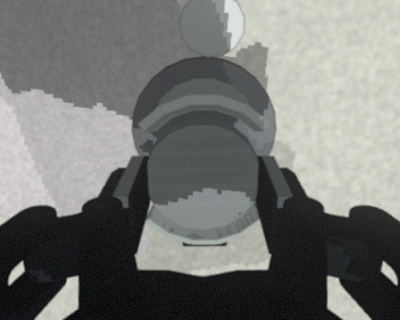

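The held disc (centre about (283,280)) sits inside the tube rim between the two walls, with jar_c above it in the picture and clear. Going on down.

```bash
python3 -m jog '0 0 -6 0;0 0 -12 0;0 0 -18 0;0 0 -24 0;0 0 -24 0'; python3 -m jog '0 0 -8 0;0 0 -16 0;0 0 -22 0;0 0 -27 0;0 0 -29 0;0 0 -29 0'
```

```text
t: 8.28
eef_pos: [0.5975, 0.2039, 0.0396]
tool_rot: [-0.001, -0.039, 0.999, -0.0]
contact_force: [-0.3, 0.5, -1.3]
finger_gap: 0.0449
gripper_force: 61.7
t: 9.02
eef_pos: [0.5981, 0.2041, 0.0114]
tool_rot: [0.0, -0.039, 0.999, 0.0]
contact_force: [0.6, 0.4, -1.4]
finger_gap: 0.0446
gripper_force: 61.7
```

```bash
python3 -m jog '0 0 0 0;0 0 0 0;0 0 0 0;0 0 20 0;0 0 60 0;0 0 109 0;0 0 109 0' 64; python3 w.py wT2; python3 - <<'E'
from m import *
c=pickle.load(open("wT2.pkl","rb")); F=cloud(c).reshape(-1,3)
for z in(.02,):
    q=F[(np.hypot(F[:,0]-.597,F[:,1]-.2045)<.026)&(F[:,2]>.005)&(F[:,2]<.05)]; print(np.histogram(q[:,2],np.arange(.004,.05,.003)))
    q=q[abs(q[:,2]-.02)<.004]; A=np.c_[q[:,:2]-[.597,.2045],np.ones(len(q))]; print(np.linalg.lstsq(A,q[:,2],rcond=None)[0],q.mean(0))
E
python3 -m jog '-40 -55 0 0;-85 -115 0 0;-125 -170 0 0;-131 -177 -30 0;-131 -177 -60 0;-131 -177 -80 0;-131 -177 -100 0;-131 -177 -117 0;-131 -177 -117 0;-131 -177 -117 0'
```

```text
t: 9.9
eef_pos: [0.6012, 0.2051, 0.1261]
tool_rot: [0.005, -0.039, 0.999, 0.001]
contact_force: [0.2, -0.2, -0.2]
finger_gap: 0.064
gripper_force: 0.0
9.95 [0.59960711 0.20456448 0.12366152] [ 2.64518225e-03 -3.92676200e-02  9.99224955e-01  7.39495963e-04] cam [0.5327 0.1991 0.269 ]
[[-0.078  0.997  0.003]
 [ 0.957  0.075  0.279]
 [ 0.278  0.024 -0.96 ]]
(array([   0,    7,   85,    0,    3, 2916,  177,    0,    0,    0,    0,
          0,    0,    0,    0]), array([0.004, 0.007, 0.01 , 0.013, 0.016, 0.019, 0.022, 0.025, 0.028,
       0.031, 0.034, 0.037, 0.04 , 0.043, 0.046, 0.049]))
[-0.00031387 -0.00038911  0.02096776] [0.59879179 0.20403436 0.02096738]
t: 11.2
eef_pos: [0.4671, 0.0271, 0.0035]
tool_rot: [0.0, -0.039, 0.999, -0.0]
contact_force: [-0.0, -1.2, -0.8]
finger_gap: 0.0641
gripper_force: 0.0
```

```bash
python3 -m jog '0 0 0 0;0 0 0 0;0 0 0 0;0 0 0 0;0 0 0 0' 40 60; python3 -m jog '0 0 10 0;0 0 40 0;0 0 80 0;0 0 117 0;0 0 117 0;0 0 117 0';python3 w.py wG2; python3 held.py wG2
```

```text
t: 11.82
eef_pos: [0.4675, 0.0271, 0.0044]
tool_rot: [0.001, -0.039, 0.999, 0.0]
contact_force: [-0.7, -0.1, 5.4]
finger_gap: 0.0459
gripper_force: 60.2
t: 12.58
eef_pos: [0.4664, 0.027, 0.1201]
tool_rot: [-0.0, -0.039, 0.999, -0.0]
contact_force: [-0.6, -0.0, -2.2]
finger_gap: 0.0458
gripper_force: 62.3
12.625 [0.46606108 0.02699839 0.11953164] [-8.16958268e-04 -3.92568484e-02  9.99228819e-01  5.96913394e-06] cam [0.3993 0.0215 0.2637]
[[-0.078  0.997  0.   ]
 [ 0.96   0.075  0.27 ]
 [ 0.269  0.022 -0.963]]
10238 tilt x,y [0.009 0.002] top-TCP 0.1365 resid 0.0006 offset mean [-1.3 -0.3] encl -5.0 -0.3 28.7
```

```bash
python3 -m jog '40 55 0 0;85 115 0 0;120 165 0 0;131 177 0 0;131 177 0 0;131 177 -20 0;131 177 -40 0;131 177 -48 0;131 177 -54 0;131 177 -60 0;131 177 -66 0'; python3 -m jog '0 0 -7 0;0 0 -14 0;0 0 -20 0;0 0 -26 0;0 0 -29 0;0 0 -29 0;0 0 -29 0'
```

```text
t: 14.0
eef_pos: [0.5983, 0.2041, 0.0544]
tool_rot: [0.0, -0.039, 0.999, 0.0]
contact_force: [-0.5, -0.3, -2.7]
finger_gap: 0.0457
gripper_force: 62.3
t: 14.88
eef_pos: [0.5981, 0.2041, 0.0255]
tool_rot: [0.0, -0.039, 0.999, 0.0]
contact_force: [-0.8, -0.1, -1.9]
finger_gap: 0.0456
gripper_force: 62.3
```

```bash
python3 -m jog '0 0 -1 0;0 0 -1 0'; python3 -m jog '0 0 0 0;0 0 0 0;0 0 0 0;0 0 20 0;0 0 60 0;0 0 96 0;0 0 96 0;0 0 96 0' 64; python3 w.py wT3; python3 - <<'E'
from m import *
c=pickle.load(open("wT3.pkl","rb")); F=cloud(c).reshape(-1,3)
q=F[(np.hypot(F[:,0]-.598,F[:,1]-.2045)<.0255)&(F[:,2]>.005)&(F[:,2]<.06)]; print(np.histogram(q[:,2],np.arange(.004,.06,.003)))
q=q[abs(q[:,2]-.041)<.004]; A=np.c_[q[:,:2]-[.597,.2045],np.ones(len(q))]; print(np.linalg.lstsq(A,q[:,2],rcond=None)[0],q.mean(0))
E
python3 -m jog '-45 41 0 0;-90 82 0 0;-125 115 0 0;-134 123 0 0;-134 123 -30 0;-134 123 -60 0;-134 123 -80 0;-134 123 -80 0' ; python3 w.py wB; python3 - <<'E'
from m3 import *
disc("wB",.464,.327,.01)
E
```

```text
t: 15.12
eef_pos: [0.5982, 0.2041, 0.0245]
tool_rot: [0.0, -0.039, 0.999, 0.0]
contact_force: [0.3, -0.6, -1.8]
finger_gap: 0.0458
gripper_force: 62.7
t: 16.12
eef_pos: [0.5979, 0.204, 0.121]
tool_rot: [0.0, -0.039, 0.999, 0.0]
contact_force: [-0.3, 0.4, -0.2]
finger_gap: 0.0644
gripper_force: 0.0
16.175 [0.59747917 0.20388112 0.12015697] [-3.60991233e-04 -3.92482857e-02  9.99229420e-01 -9.01187779e-05] cam [0.5306 0.1984 0.2645]
[[-0.078  0.997  0.001]
 [ 0.96   0.075  0.27 ]
 [ 0.27   0.022 -0.963]]
(array([   0,    3,   18,    2,    1,    0,    1,    2,    3,    2,    9,
        271, 3721,    1,    0,    1,    0,    0]), array([0.004, 0.007, 0.01 , 0.013, 0.016, 0.019, 0.022, 0.025, 0.028,
       0.031, 0.034, 0.037, 0.04 , 0.043, 0.046, 0.049, 0.052, 0.055,
       0.058]))
[-0.00038586 -0.00062866  0.04098328] [0.59718161 0.20402586 0.04098351]
t: 17.18
eef_pos: [0.4633, 0.3259, 0.0386]
tool_rot: [-0.002, -0.039, 0.999, -0.001]
contact_force: [0.7, 0.5, 0.6]
finger_gap: 0.0639
gripper_force: 0.0
17.225 [0.46393904 0.32649691 0.0396794 ] [-6.96149737e-04 -3.90038432e-02  9.99238713e-01 -4.57230089e-04] cam [0.3965 0.3207 0.1823]
[[-0.078  0.997 -0.001]
 [ 0.961  0.075  0.267]
 [ 0.266  0.019 -0.964]]
wB [0.4612 0.3272] encl 462.5 327.5 24.2 z 0.011 6601
```

```bash
python3 -m jog '-1 0 -15 0;-1 0 -30 0;-1 0 -39 0;-1 0 -39 0;-1 0 -39 0'; python3 -m jog '0 0 0 0;0 0 0 0;0 0 0 0;0 0 0 0;0 0 0 0' 40 60; python3 -m jog '0 0 10 0;0 0 40 0;0 0 80 0;0 0 119 0;0 0 119 0;0 0 119 0';python3 w.py wG3; python3 held.py wG3
```

```text
t: 17.85
eef_pos: [0.4631, 0.3271, 0.0014]
tool_rot: [0.0, -0.039, 0.999, 0.0]
contact_force: [-1.1, 0.3, 0.2]
finger_gap: 0.064
gripper_force: 0.0
t: 18.48
eef_pos: [0.4633, 0.3273, 0.0024]
tool_rot: [0.0, -0.039, 0.999, 0.0]
contact_force: [-2.4, 0.4, 6.7]
finger_gap: 0.0443
gripper_force: 60.1
t: 19.23
eef_pos: [0.4626, 0.3268, 0.1202]
tool_rot: [-0.0, -0.039, 0.999, -0.0]
contact_force: [-0.3, -0.2, -0.7]
finger_gap: 0.0446
gripper_force: 61.5
19.275 [0.46224072 0.32650097 0.1195238 ] [-7.15411176e-04 -3.92448494e-02  9.99229270e-01 -4.43623615e-04] cam [0.3954 0.3212 0.2638]
[[-0.078  0.997  0.   ]
 [ 0.96   0.075  0.27 ]
 [ 0.269  0.021 -0.963]]
9607 tilt x,y [0.001 0.   ] top-TCP 0.1287 resid 0.0006 offset mean [-1.9 -0.1] encl -5.2 -0.4 28.8
```

```bash
python3 -m jog '45 -41 0 0;90 -82 0 0;125 -115 0 0;135 -123 0 0;135 -123 0 0;135 -123 -20 0;135 -123 -40 0;135 -123 -50 0;135 -123 -56 0;135 -123 -62 0;135 -123 -62 0'; python3 -m jog '0 0 -6 0;0 0 -12 0;0 0 -16 0;0 0 -16 0;0 0 -16 0'
```

```text
t: 20.65
eef_pos: [0.5979, 0.204, 0.0581]
tool_rot: [-0.0, -0.039, 0.999, -0.0]
contact_force: [-0.2, 0.1, -0.6]
finger_gap: 0.0444
gripper_force: 61.6
t: 21.28
eef_pos: [0.5979, 0.2039, 0.0424]
tool_rot: [-0.0, -0.039, 0.999, -0.0]
contact_force: [-1.3, -0.7, 1.8]
finger_gap: 0.0443
gripper_force: 61.9
```

```bash
python3 -m jog '0 0 0 0;0 0 0 0;0 0 0 0;0 0 20 0;0 0 60 0;0 0 100 0;0 0 100 0;0 0 100 0' 64; python3 w.py wT4; python3 - <<'E'
from m import *
c=pickle.load(open("wT4.pkl","rb")); F=cloud(c).reshape(-1,3)
q=F[(np.hypot(F[:,0]-.598,F[:,1]-.2045)<.0255)&(F[:,2]>.005)&(F[:,2]<.075)]; print(np.histogram(q[:,2],np.arange(.004,.075,.003)))
q=q[abs(q[:,2]-.051)<.004]; A=np.c_[q[:,:2]-[.597,.2045],np.ones(len(q))]; print(np.linalg.lstsq(A,q[:,2],rcond=None)[0],q.mean(0))
s=read_camera("scene")["pixels"][195:270,335:425]; a=read_camera("side")["pixels"][205:280,150:240]
f=lambda x:cv2.resize(x,None,fx=4.4,fy=4.4,interpolation=cv2.INTER_CUBIC)
cv2.imwrite("pics/end.png",np.hstack([f(s),f(a)]))
E
```

```text
t: 22.28
eef_pos: [0.5979, 0.204, 0.1429]
tool_rot: [0.0, -0.039, 0.999, 0.0]
contact_force: [-0.7, -0.0, -1.0]
finger_gap: 0.0639
gripper_force: 0.0
22.325 [0.59738206 0.20380468 0.14200888] [-4.79268448e-04 -3.92318686e-02  9.99230009e-01 -1.43851700e-04] cam [0.5306 0.1984 0.2865]
[[-0.078  0.997  0.001]
 [ 0.96   0.075  0.27 ]
 [ 0.27   0.022 -0.963]]
(array([   0,    1,   22,    0,    1,    2,    1,    2,    2,    3,    9,
          9,    8,   23,   46, 3498,  207,    0,    0,    0,    0,    0,
          0]), array([0.004, 0.007, 0.01 , 0.013, 0.016, 0.019, 0.022, 0.025, 0.028,
       0.031, 0.034, 0.037, 0.04 , 0.043, 0.046, 0.049, 0.052, 0.055,
       0.058, 0.061, 0.064, 0.067, 0.07 , 0.073]))
[0.00509069 0.00184984 0.05095056] [0.59640578 0.20379915 0.05094624]
```

View pics/end.png

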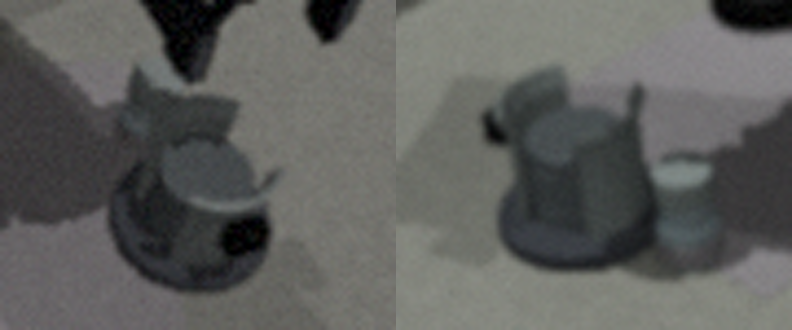

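The stack sits flat in the tube with its top at about 50 mm, against a tab spanning about 39–55 mm. The tab and jar_c look unmoved.

```bash
python3 -c "
from workcell import arm; print(arm.finish_job())"
```

```text
the job is handed in; nothing more can be done
None
```

I stacked thin_a, thick_a and thin_b flat in the tube. The top face is 40 mm above the floor, inside the tab's span of about 29–45 mm. thick_b stayed on the desk, and the job is handed in (no verdict was returned).

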